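# Open a tool chest by its pop-out T-handle

### The job

Open the steel tool chest: press the red release button gently so that the T-handle pops out, turn the handle clockwise by feel until the latch is clear, without forcing it against its stop, and then raise the lid by at least 35 degrees so that it stays up by itself. Never lean hard on the button, never heave at the lid while it is still latched, and leave the other things on the bench where they are.

Things in the scene. Friction and masses are not known exactly. Their poses are not given: they have to be found in the camera images.
- tool_chest: Blue-grey steel tool chest, fixed to the bench, 250 mm deep (its x), 360 wide (y), 144 high over the metal plate in the shut lid. Origin: centre of its underside; x runs from its front (nearer the robot) to the hinge at the back, z up. It stands elsewhere, turned by up to 14 degrees, each time.
- lid (a joint): Lid angle, rad: 0 shut, 1.2 fully up, growing as the front edge rises about hinge_line. Friction stays hold it wherever it is left; lifting it at the handle takes about 4 N. While it is latched the handle lifts it by only about 2 mm, then the latch holds.
- hinge_line (a point): Middle of the lid's hinge line at the chest's back upper edge, 115 mm above the bench; the line runs along the chest's y.
- handle_rest (a point): On the T-handle's turning axis, level with the face of the metal plate in the lid, 190 mm in front of and 29 mm above the hinge line (lid shut); axes as the chest's, tilting with the lid. At the start the T-bar lies along x, sunk in a 92 x 30 mm dish with its top level with this point.
- t_bar (a point): Centre of the black T-bar, which is 80 mm long (its x), 14 wide (its y) and 14 high, edges rounded, on a 13 mm stem; turns and moves with the handle. Out, its underside stands 16 mm and its top 30 mm above the plate.
- handle_out (a joint): How far the T-handle stands out, m: 0 flush and caught, 0.030 fully out. A spring (4 N) drives it out once the button is pressed far enough. It cannot be turned more than 12 degrees while in.
- latch_turn (a joint): Turn of the T-handle, rad: 0 at the start, growing clockwise seen from above; needs 0.05 N m. It swings the latch tongue out from under the keeper, which is set differently on every chest, not measured: the tongue comes clear after some 45 to 75 degrees, and 10 degrees further it meets the keeper's stop 29 mm from the axis.
- latch_keeper: Steel keeper with the stop, on the front wall inside the chest, out of sight under the shut lid; origin on the handle's axis, level with the chest's underside. Pulling the lid up while the tongue is under it, or twisting on against the stop, loads it; it bears 40 N, about 1.1 N m of twist.
- release_button: Spring button, red round cap 18 mm across, on the plate 78 mm behind the handle's axis. Origin: its axis, 0.5 mm under the plate's face; z out of the lid. The cap's top stands 10 to 17 mm above the plate, set differently on every chest, not measured. It travels 7 mm, 1.5 N rising to 7 N, to a hard stop; at about 3.5 mm (4 to 5 N) the handle is let go. It bears 20 N.
- flat_bar: Dark drilled flat-bar piece, 85 x 40 mm, 10 mm thick, lying flat; origin: centre of its underside, long side along its y.
- angle_iron: Rusty angle-iron off-cut, 120 mm long, legs 40 mm; origin: centre of its underside, long side along its y.
- jar: Glass jar with a green screw lid, 69 mm across, 84 mm tall; origin: centre of its underside.
- ext_bar: Bright socket extension bar, 132 mm long, 12 mm thick, lying in front of the chest; origin: centre of its underside, long side along its y.

How it is judged:
By the outcome, as a careful person would: the job done as asked, in the order asked, and still so for the second after the job is handed in, with the robot touching nothing.
It also fails if it takes over 72 s, if anything falls off the work surface, if the arm or the gripper's body presses on something with over 40 N, if the wrist force passes 120 N, or if a joint passes its speed limit or range.

### The arm

A 6-joint arm with a two-finger parallel gripper is mounted at the origin on a cart in front of the work surface, level with it; the furniture and walls round the work are solid. World frame = base frame: x ahead of the robot, y to its left, z up, the work surface at z = 0. Lengths are in m, angles in rad, forces in N, time in s.
With the tool pointing down it reaches from about 0.2 to 0.875 m from the base axis. Payload 3.4 kg.
Tool frame: the origin (TCP) lies at the very end of the fingers, on their centre line; the grasp point (between the pads) lies 19 mm behind it; z points along the fingers, y is the direction in which the jaws open and shut (so a half turn about z gives the same grasp; the last joint's range is limited). The gripper opens to 94 mm and grips with 3 to 60 N. Pads are 16 mm wide; open, the fingers measure 119 mm over their backs; the gripper's body (75 mm by 177 mm) begins 78 mm behind the grasp point.
Start: joints at [-1.421, 0.276, 1.505, -0, 1.361, -0.121], TCP at [0.154, -0.554, 0.205] pointing down, gripper open.
Joint ranges: [-2.89, 2.89], [-0.75, 2.08], [0.22, 2.7], [-1.18, 4.32], [0.11, 2.71], [-2.7, 2.7]. Speed limits (rad/s): [2.57, 2.57, 3.14, 3.14, 3.14, 3.14].

### API

Orientations are given as a unit quaternion [w, x, y, z].
In Python, from plant import sense, capture, camera_model, close_job gives the robot as it stands.
- The arm moves only by the tool arm_command, never from a script. Its argument "increments" is a list of rows, each a list of 3 entries, a list of its own where there are three numbers: the opening, from -1 (shut) to 1 (fully open), so that 0 is half open, then the shift along the tool's x, y, z in cm, then the turn about the tool's z in degrees. A call has 1 to 12 rows; each row shifts and turns the commanded pose from where the row before left it, along the tool's axes as they then stand; what a row does not reach is not made up. A row lasts 1/12 s, in which the tool goes at most 41.7 mm and 7.16 degrees, less where a joint would pass 70% of its speed; a pose out of reach is approached as far as the arm can. A call with a gripper value outside its range is refused whole. The fingers move at their own pace and stop on an object; "grip_force" is the grip in N (left out, the last holds). Time passes only in rows, so rows that do not move let the fingers close. It gives the time, the measured TCP pose, the force and the opening at its end, in the units of the state.
- sense(): the state, without advancing time (a new reading comes with each control period).
- capture(name): name is "side" or "top" or "wrist"; returns the picture (384x512x3 uint8, blue, green, red); there is no depth.
- camera_model(name): a dict with "intrinsics" (3x3 intrinsics, pixels), "R" (3x3) and "t" (3): a world point X has camera coordinates R X + t. Camera axes: x right, y down, z forward; pixel columns grow to the right and rows downward; lengths in m; the calibration is good to about 2 mm. A picture is of the moment at which its call begins: read the wrist's pose just before it. camera_model takes no time and is no camera call; for the wrist camera it gives the pose at the moment of the call.
- close_job(): hands the job in, once; it reports no verdict.
The state is a dict: "clock": time; "joint_positions": joint angles; "joint_velocities": joint speeds; "tau": joint torques, N m; "eef_pos": TCP position; "orientation": TCP orientation; "force": force on the tool from outside, world axes, zero at the start; "moment": the same for the moment, N m; "grip_width": finger opening in m.
Only numpy, scipy, OpenCV 4.12 (cv2) and the standard library are available. Lean on these libraries where they do the work, as an engineer would, in place of code of your own. Each camera call takes 0.05 s, during which the arm holds its last target.

## Working session

There is one attempt and no reset: what is moved stays moved. The work goes in short steps, Python scripts to look and compute and a tool call to move; the robot and the scene stay as the last step left them, time stands still between calls to the robot, and variables do not carry over. Pictures are saved under pics/ and viewed, and the job is handed in when it is done.

Besides the shell and the picture viewer there is one more tool, called after "Call:" as name([rows], argument=value, ...), one row to a line, values as JSON. arm_command: Moves the arm, as the interface text tells. Its arguments: {"type":"object","properties":{"increments":{"type":"array"},"grip_force":{"type":"number"}},"required":["increments"]}

```bash
ls; mkdir -p pics; python3 - <<'E'
from plant import sense,capture,camera_model
import cv2
print(sense())
for n in ["side","top","wrist"]:
    m=camera_model(n);print(n,m)
    cv2.imwrite(f"pics/{n}0.png",capture(n))
E
```

```text
pics
{'clock': 0.0, 'joint_positions': array([-1.42097997e+00,  2.76550177e-01,  1.50604720e+00, -1.76128092e-06,
        1.36067353e+00, -1.21012729e-01]), 'joint_velocities': array([-2.57497445e-05, -1.30691129e-04,  4.01638960e-04, -4.31072930e-04,
        3.43785445e-04, -1.81105777e-03]), 'tau': array([-1.25425773e-03, -4.04588556e+01, -2.37228727e+01,  7.00285658e-02,
        3.44867399e-02, -1.34006577e-04]), 'eef_pos': array([ 0.15373848, -0.5535238 ,  0.20466452]), 'orientation': array([-8.39028123e-04,  9.90845079e-01,  1.35001208e-01, -1.29455700e-05]), 'force': array([-1.10229573,  0.35559147,  0.30982184]), 'moment': array([-0.02029113,  0.03506694, -0.03244544]), 'grip_width': 0.09428446089714485}
side {'intrinsics': array([[491.16178194,   0.        , 265.04747526],
       [  0.        , 491.16178194, 191.57253753],
       [  0.        ,   0.        ,   1.        ]]), 'R': array([[-0.28406749, -0.9587962 , -0.00393953],
       [-0.76818103,  0.23004787, -0.59747459],
       [ 0.57376265, -0.16669684, -0.80187816]]), 't': array([0.14381798, 0.49048184, 1.28639424])}
top {'intrinsics': array([[391.97406114,   0.        , 260.94666269],
       [  0.        , 391.97406114, 188.98002489],
       [  0.        ,   0.        ,   1.        ]]), 'R': array([[-0.02050093, -0.9996191 ,  0.01847592],
       [-0.99277879,  0.01816902, -0.11857557],
       [ 0.11819472, -0.02077341, -0.99277312]]), 't': array([-0.02586065,  0.54625581,  1.3201795 ])}
wrist {'intrinsics': array([[343.4150863 ,   0.        , 253.38021708],
       [  0.        , 343.4150863 , 189.00229212],
       [  0.        ,   0.        ,   1.        ]]), 'R': array([[ 0.26820524, -0.9633611 , -0.00116138],
       [-0.93305011, -0.26006614,  0.24856206],
       [-0.23975705, -0.06558202, -0.96861528]]), 't': array([-0.57409   , -0.02753017,  0.38985636])}
```

View pics/side0.png

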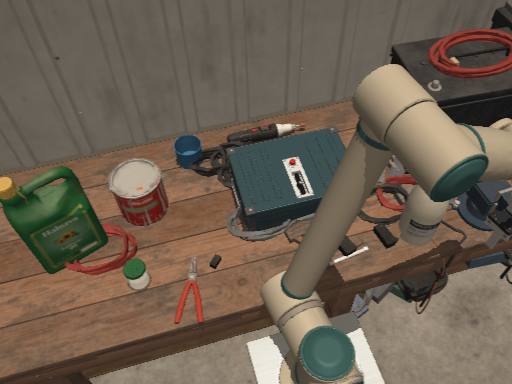

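View pics/top0.png

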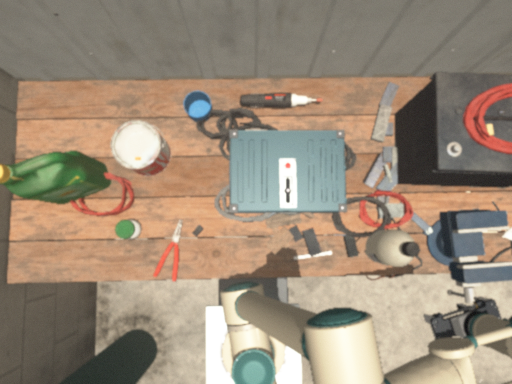

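```bash
cat > h.py <<'E'
import numpy as np,cv2
from plant import sense,capture,camera_model
def ray(m,p):
    d=np.linalg.inv(m['intrinsics'])@np.array([p[0],p[1],1.]);R=m['R'];return -R.T@m['t'],R.T@d
def onz(m,p,z):
    c,d=ray(m,p);return c+d*(z-c[2])/d[2]
def tri(ms,ps):
    A=np.zeros((3,3));b=np.zeros(3)
    for m,p in zip(ms,ps):
        c,d=ray(m,p);d/=np.linalg.norm(d);P=np.eye(3)-np.outer(d,d);A+=P;b+=P@c
    return np.linalg.solve(A,b)
def proj(m,X):
    q=m['intrinsics']@(m['R']@np.asarray(X)+m['t']);return q[:2]/q[2]
def blobs(mask,amin=8):
    n,l,s,c=cv2.connectedComponentsWithStats(mask.astype(np.uint8));return [(s[i][4],c[i].round(1),s[i][:4]) for i in range(1,n) if s[i][4]>=amin]
def red(im):
    h=cv2.cvtColor(im,cv2.COLOR_BGR2HSV);return ((h[...,0]<8)|(h[...,0]>172))&(h[...,1]>140)&(h[...,2]>80)
E
python3 - <<'E'
from h import *
mt,ms=camera_model('top'),camera_model('side')
t=cv2.imread('pics/top0.png');s=cv2.imread('pics/side0.png')
rt=[b for b in blobs(red(t)) if 270<b[1][0]<310 and 150<b[1][1]<180];rs=[b for b in blobs(red(s)) if 280<b[1][0]<305 and 150<b[1][1]<170]
print(rt,rs)
X=tri([mt,ms],[rt[0][1],rs[0][1]]);print(X,onz(mt,rt[0][1],.155))
g=cv2.cvtColor(t,cv2.COLOR_BGR2GRAY)
w=(g>150).astype(np.uint8);w[:150]=0;w[215:]=0;w[:,:270]=0;w[:,310:]=0
ys,xs=np.nonzero(w);r=cv2.minAreaRect(np.c_[xs,ys].astype(np.float32));print(r)
print([onz(mt,p,.144).round(4) for p in cv2.boxPoints(r)], onz(mt,r[0],.144))
c=t[110:260,200:380];cv2.imwrite('pics/c1.png',cv2.resize(c,None,fx=4,fy=4,interpolation=cv2.INTER_CUBIC))
E
```

```text
[] [(np.int32(26), array([292. , 161.5]), array([290, 159,   5,   6], dtype=int32))]Traceback (most recent call last):
  File "<stdin>", line 6, in <module>
IndexError: list index out of range
```

```bash
sed -i 's/>140)&(h\[...,2\]>80/>110)\&(h[...,2]>80/' h.py
python3 - <<'E'
from h import *
mt,ms=camera_model('top'),camera_model('side')
t=cv2.imread('pics/top0.png');s=cv2.imread('pics/side0.png')
c=t[110:260,200:380];cv2.imwrite('pics/c1.png',cv2.resize(c,None,fx=4,fy=4,interpolation=cv2.INTER_CUBIC))
print(t[160:172:1,288])
rt=[b for b in blobs(red(t),4) if 270<b[1][0]<310 and 150<b[1][1]<180];rs=[b for b in blobs(red(s)) if 280<b[1][0]<305 and 150<b[1][1]<170]
print(rt,rs)
if rt:
 X=tri([mt,ms],[rt[0][1],rs[0][1]]);print(X,onz(mt,rt[0][1],.155))
g=cv2.cvtColor(t,cv2.COLOR_BGR2GRAY)
w=(g>150).astype(np.uint8);w[:150]=0;w[215:]=0;w[:,:270]=0;w[:,310:]=0
ys,xs=np.nonzero(w);r=cv2.minAreaRect(np.c_[xs,ys].astype(np.float32));print(r)
print([onz(mt,p,.144).round(4) for p in cv2.boxPoints(r)], onz(mt,r[0],.144))
E
```

```text
[[254 255 255]
 [252 254 254]
 [230 238 254]
 [154 165 254]
 [105 118 255]
 [111 122 255]
 [120 133 255]
 [151 162 254]
 [227 233 253]
 [252 253 254]
 [254 255 255]
 [255 255 255]]
[(np.int32(12), array([287.5, 165. ]), array([286, 164,   4,   3], dtype=int32))] [(np.int32(27), array([292.1, 161.4]), array([290, 159,   5,   6], dtype=int32))]
[ 0.60661518 -0.11906537  0.15263335] [ 0.60596625 -0.11949344  0.155     ]
((289.5, 182.0), (64.0, 39.0), 90.0)
[array([ 0.6577, -0.0657,  0.144 ]), array([ 0.6556, -0.191 ,  0.144 ]), array([ 0.4503, -0.1838,  0.144 ]), array([ 0.4527, -0.061 ,  0.144 ])] [ 0.55307195 -0.12529238  0.144     ]
```

View pics/c1.png

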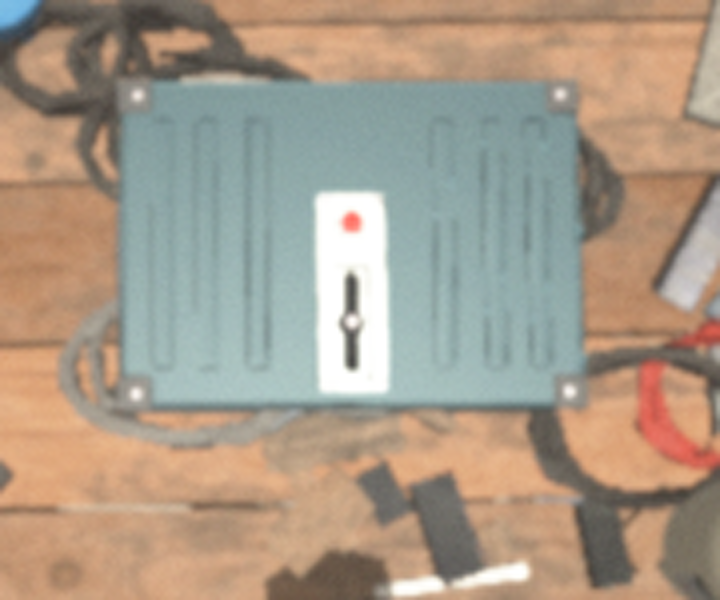

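Call:
arm_command([
  [1,[0,0,-2.5],0],
  [1,[1,-0.7,-2.5],0],
  [1,[2.4,-1.6,-2],0],
  [1,[2.4,-1.6,-2],0],
  [1,[2.4,-1.6,-1],0],
  [1,[2.4,-1.6,0],0],
  [1,[2.4,-1.6,0],0],
  [1,[2.4,-1.6,0],0],
  [1,[2.4,-1.6,0],0],
  [1,[2.4,-1.6,0],0],
  [1,[2.4,-1.6,0],0],
  [1,[2.4,-1.6,0],0],
])

```text
clock: 1.15
eef_pos: [0.3506, -0.3249, 0.3053]
orientation: [-0.0, 0.991, 0.135, -0.0]
force: [-0.5, -0.5, -0.1]
grip_width: 0.094
```

Call:
arm_command([
  [1,[2.4,-1.6,0],0],
  [1,[2.4,-1.6,0],0],
  [1,[2.4,-1.6,0],0],
  [1,[2.4,-1.6,0],0],
  [1,[2.4,-1.6,0],0],
  [1,[2.4,-1.6,0],0],
  [1,[2.4,-1.6,0],0],
  [1,[2.4,-1.6,0],0],
  [-1,[0,0,0],-7],
  [-1,[0,0,0],-7],
  [-1,[0,0,0],-7],
  [-1,[0,0,0],-7],
])

```text
clock: 2.15
eef_pos: [0.5008, -0.1511, 0.305]
orientation: [-0.0, 0.927, 0.374, -0.0]
force: [0.0, -0.0, 0.3]
grip_width: 0.0707
```

Call:
arm_command([
  [-1,[0,0,0],-7],
  [-1,[0,0,0],-7],
  [-1,[0,0,0],-7],
  [-1,[0,0,0],-7],
  [-1,[0,0,0],-7],
  [-1,[0,0,0],-7],
  [-1,[0,0,0],-7],
  [-1,[0,0,0],-7],
  [-1,[0,0,0],-7],
  [-1,[0,0,0],-7],
  [-1,[0,0,0],-7],
  [-1,[0,0,0],-7],
])

```text
clock: 3.15
eef_pos: [0.5006, -0.1515, 0.3051]
orientation: [-0.0, 0.439, 0.898, -0.0]
force: [0.6, 0.3, 0.7]
grip_width: 0.0005
```

Call:
arm_command([
  [-1,[0,0,0],-7],
  [-1,[0,0,0],-7],
  [-1,[0,0,0],-7],
  [-1,[0,0,0],-7],
  [-1,[0,0,0],-7],
  [-1,[0,0,0],-7],
  [-1,[0,0,0],-7],
  [-1,[0,0,0],-3.5],
  [-1,[0,0,0],0],
  [-1,[0,0,0],0],
])

```text
clock: 3.98
eef_pos: [0.5006, -0.1515, 0.3052]
orientation: [-0.0, 0.001, 1.0, 0.0]
force: [0.1, -0.8, 1.0]
grip_width: 0.0003
```

```bash
python3 - <<'E'
from h import *
s=sense();print(s['clock'],s['eef_pos'],s['orientation'],s['force'],s['joint_positions'])
m=camera_model('wrist');print(-m['R'].T@m['t'],m['R'][2]);np.savez('w1.npz',**m)
cv2.imwrite('pics/w1.png',capture('wrist'))
E
```

```text
3.9833 [ 0.50064784 -0.15151976  0.30521647] [-2.32152509e-04  7.35088743e-04  9.99999700e-01  7.40054693e-05] [ 0.13847009 -0.75147604  0.97553311] [-4.26910345e-01  1.56208612e-01  1.42143389e+00 -5.71688828e-05
  1.56443411e+00 -1.99623612e+00]
[ 0.42789531 -0.15142865  0.48431206] [ 2.46451193e-01 -6.83226767e-04 -9.69154963e-01]
```

View pics/w1.png

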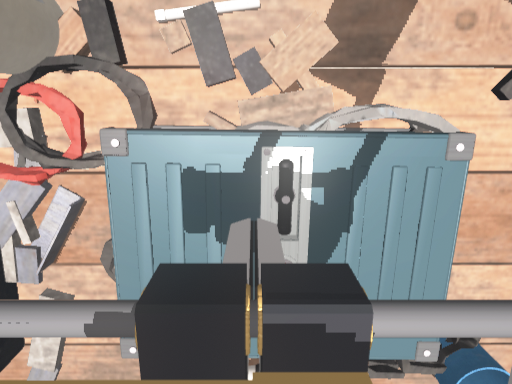

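Call:
arm_command([
  [-1,[3,0,0],0],
  [-1,[3,0,0],0],
  [-1,[3,0,0],0],
  [-1,[3,0,0],0],
  [-1,[0,0,0],0],
  [-1,[0,0,0],0],
])

```text
clock: 4.53
eef_pos: [0.3801, -0.1515, 0.306]
orientation: [0.001, 0.001, 1.0, -0.0]
force: [0.1, -0.1, 0.0]
grip_width: 0.0009
```

```bash
python3 - <<'E'
from h import *
s=sense();print(s['clock'],s['eef_pos'])
m=camera_model('wrist');im=capture('wrist');cv2.imwrite('pics/w2.png',im);np.savez('w2.npz',**m)
b=[b for b in blobs(red(im),30)];print(b)
m1=dict(np.load('w1.npz'));im1=cv2.imread('pics/w1.png')
def dark(im): return cv2.cvtColor(im,cv2.COLOR_BGR2GRAY)<65
print([x for x in blobs(dark(im),100) if 200<x[1][0]<350])
print([x for x in blobs(dark(im1),100) if 250<x[1][0]<320])
E
```

```text
4.5333 [ 0.38005918 -0.15154107  0.30600248]
[(np.int32(171), array([ 12.3, 182.1]), array([  0, 175,  25,  13], dtype=int32)), (np.int32(1457), array([ 73.9, 204.8]), array([ 34, 174,  64,  72], dtype=int32)), (np.int32(1165), array([ 28.8, 254.3]), array([  0, 234,  73,  34], dtype=int32))]
[(np.int32(433), array([253.3, 259.2]), array([249, 221,   9,  80], dtype=int32)), (np.int32(9056), array([308.4, 318.9]), array([261, 263, 110, 109], dtype=int32))]
[(np.int32(209), array([283.4, 224. ]), array([278, 212,  12,  22], dtype=int32)), (np.int32(405), array([253.4, 260.9]), array([249, 221,   9,  79], dtype=int32)), (np.int32(3929), array([310.3, 284.1]), array([261, 263, 110,  41], dtype=int32)), (np.int32(4881), array([315.3, 350.4]), array([261, 324, 142,  49], dtype=int32))]
```

View pics/w2.png

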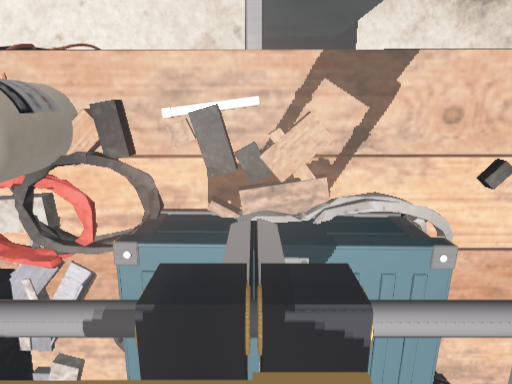

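Call:
arm_command([
  [-1,[-3,0,0],0],
  [-1,[-3,0,0],0],
  [-1,[-3,0,0],0],
  [-1,[-3,0,0],0],
  [-1,[-3,0,0],0],
  [-1,[-3,0,0],0],
  [-1,[-3,0,0],0],
  [-1,[-1,0,0],0],
  [-1,[0,0,0],0],
  [-1,[0,0,0],0],
])

```text
clock: 5.42
eef_pos: [0.6009, -0.1513, 0.3043]
orientation: [-0.001, -0.0, 1.0, 0.0]
force: [-0.1, -0.4, 0.9]
grip_width: 0.0006
```

```bash
python3 - <<'E'
from h import *
s=sense();print(s['clock'],s['eef_pos'])
m=camera_model('wrist');im=capture('wrist');cv2.imwrite('pics/w3.png',im);np.savez('w3.npz',**m)
b=[b for b in blobs(red(im),30)];print(b)
E
```

```text
5.4167 [ 0.6008872  -0.15128894  0.30426292]
[(np.int32(2079), array([50.8, 31.6]), array([ 1,  0, 77, 77], dtype=int32)), (np.int32(834), array([28. , 95.9]), array([ 0, 87, 68, 20], dtype=int32)), (np.int32(169), array([285.3, 182.6]), array([278, 175,  16,  15], dtype=int32))]
```

View pics/w3.png

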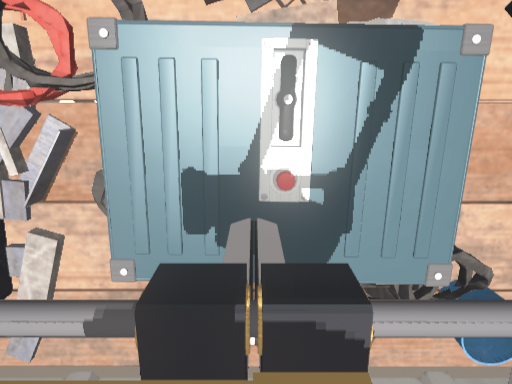

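```bash
python3 - <<'E'
from h import *
M=lambda n:dict(np.load(n))
m1,m3=M('w1.npz'),M('w3.npz');mt,ms=camera_model('top'),camera_model('side')
i1=cv2.imread('pics/w1.png');i3=cv2.imread('pics/w3.png')
for n,i,(x,y) in (('z1',i1,(285,195)),('z3',i3,(288,110))):
    cv2.imwrite(f'pics/{n}.png',cv2.resize(i[y-50:y+95,x-50:x+50],None,fx=4,fy=4,interpolation=cv2.INTER_CUBIC))
def dot(i,x,y,r=5):
    g=cv2.cvtColor(i,cv2.COLOR_BGR2GRAY)[y-r:y+r+1,x-r:x+r+1].astype(float);w=np.clip(g-np.percentile(g,60),0,None);yy,xx=np.mgrid[-r:r+1,-r:r+1];return np.array([x+(w*xx).sum()/w.sum(),y+(w*yy).sum()/w.sum()])
h1,h3=dot(i1,286,200),dot(i3,289,99);print(h1,h3,'hub',tri([m1,m3],[h1,h3]),onz(m1,h1,.144),onz(m3,h3,.144))
c=[dot(i3,*p) for p in ((103,33),(477,39),(124,272),(438,276))]
P=[onz(m3,p,.14) for p in c];P=np.array(P);print(P.round(4))
print('yaws',[np.degrees(np.arctan2(*( (b-a)[[1,0]]))).round(2) for a,b in ((P[0],P[2]),(P[1],P[3]))],[np.degrees(np.arctan2(-(b-a)[0],(b-a)[1])).round(2) for a,b in ((P[0],P[1]),(P[2],P[3]))])
c1=[dot(i1,*p) for p in ((115,142),(460,147))]
for a,b in zip(c1,c[:2]): print('rivet',tri([m1,m3],[a,b]))
b3=np.array([285.5,182]);print('btn',[onz(m3,b3,z).round(4) for z in (.154,.161)],tri([mt,ms,m3],[(287.7,165.3),(292.1,161.4),b3]),tri([mt,m3],[(287.7,165.3),b3]),tri([ms,m3],[(292.1,161.4),b3]))
E
```

```text
[285.41373391 199.31330472] [289.04587689  99.53077816] hub [ 0.52573463 -0.11791584  0.14299002] [ 0.52541735 -0.11867211  0.144     ] [ 0.52575137 -0.11735788  0.144     ]
[[ 0.4659 -0.2907  0.14  ]
 [ 0.4706  0.0552  0.14  ]
 [ 0.7088 -0.2942  0.14  ]
 [ 0.7136  0.0521  0.14  ]]
yaws [np.float64(-0.83), np.float64(-0.74)] [np.float64(-0.78), np.float64(-0.78)]
rivet [ 0.46670894 -0.28883748  0.14444563]
rivet [0.47136706 0.05251032 0.14467766]
btn [array([ 0.6044, -0.1197,  0.154 ]), array([ 0.6028, -0.1204,  0.161 ])] [ 0.60514718 -0.11930343  0.15385841] [ 0.60452721 -0.11995777  0.15529068] [ 0.60511214 -0.11884272  0.15380786]
```

View pics/z3.png

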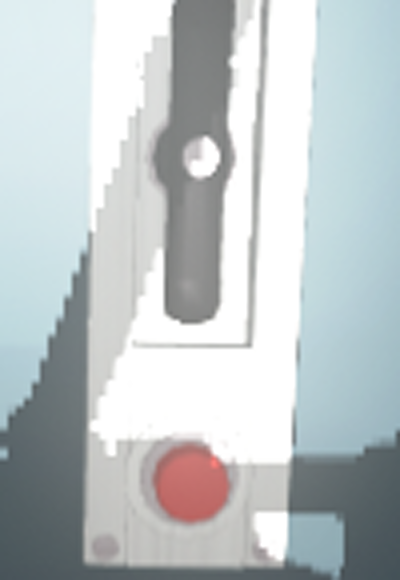

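View pics/z1.png

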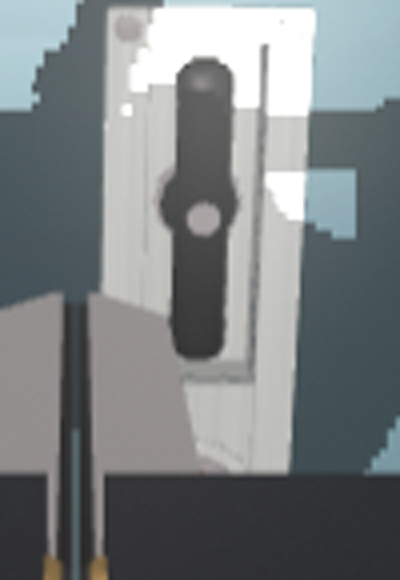

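Call:
arm_command([
  [-1,[-0.3,1.6,0],0],
  [-1,[0,1.6,0],0],
  [-1,[0,0,2],0],
  [-1,[0,0,3],0],
  [-1,[0,0,3],0],
  [-1,[0,0,3],0],
  [-1,[0,0,1.5],0],
  [-1,[0,0,0.5],0],
  [-1,[0,0,0],0],
  [-1,[0,0,0],0],
])

```text
clock: 6.3
eef_pos: [0.6039, -0.1195, 0.177]
orientation: [0.001, -0.0, 1.0, -0.0]
force: [0.5, -0.5, -0.5]
grip_width: 0.0007
```

```bash
python3 - <<'E'
from h import *
s=sense();print(s['clock'],s['eef_pos'],s['force'])
im=capture('side');cv2.imwrite('pics/s2.png',cv2.resize(im[90:260,200:400],None,fx=3,fy=3))
E
```

```text
6.3 [ 0.60392997 -0.11946465  0.17698384] [ 0.46666616 -0.5375577  -0.45467036]
```

View pics/s2.png

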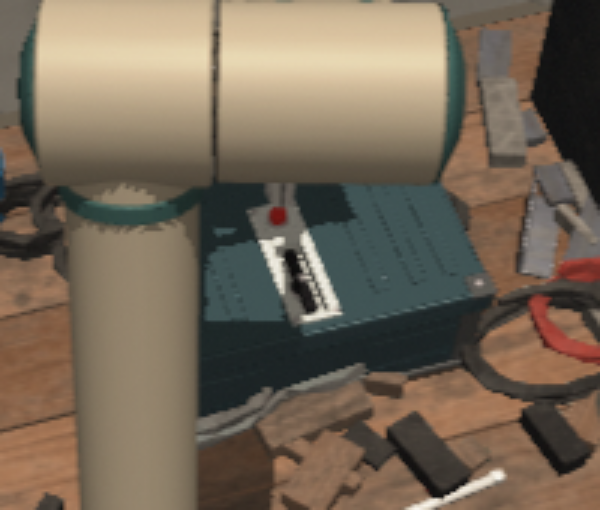

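Call:
arm_command([
  [-1,[0,0,0.3],0],
  [-1,[0,0,0.3],0],
  [-1,[0,0,0.2],0],
  [-1,[0,0,0.2],0],
  [-1,[0,0,0.0],0],
  [-1,[0,0,0.0],0],
])

```text
clock: 6.85
eef_pos: [0.6037, -0.1196, 0.1653]
orientation: [-0.0, -0.0, 1.0, 0.0]
force: [-0.1, 0.0, 0.6]
grip_width: 0.0004
```

Call:
arm_command([
  [-1,[0,0,0.1],0],
  [-1,[0,0,0],0],
])

```text
clock: 7.02
eef_pos: [0.6038, -0.1196, 0.1643]
orientation: [-0.0, -0.0, 1.0, -0.0]
force: [0.3, -0.4, 0.2]
grip_width: 0.0005
```

Call:
arm_command([
  [-1,[0,0,0.1],0],
  [-1,[0,0,0],0],
])

```text
clock: 7.18
eef_pos: [0.6037, -0.1196, 0.1633]
orientation: [-0.0, -0.0, 1.0, -0.0]
force: [0.2, -0.2, -0.6]
grip_width: 0.0001
```

Call:
arm_command([
  [-1,[0,0,0.1],0],
  [-1,[0,0,0.1],0],
  [-1,[0,0,0],0],
])

```text
clock: 7.43
eef_pos: [0.6037, -0.1195, 0.1612]
orientation: [-0.0, -0.0, 1.0, 0.0]
force: [0.7, -0.2, 0.9]
grip_width: 0.0003
```

Call:
arm_command([
  [-1,[0,0,0.1],0],
  [-1,[0,0,0],0],
])

```text
clock: 7.6
eef_pos: [0.6037, -0.1195, 0.1603]
orientation: [-0.0, -0.0, 1.0, 0.0]
force: [-0.0, 0.2, 0.4]
grip_width: 0.0003
```

Call:
arm_command([
  [-1,[0,0,0.1],0],
  [-1,[0,0,0],0],
])

```text
clock: 7.77
eef_pos: [0.6037, -0.1196, 0.1593]
orientation: [-0.0, -0.0, 1.0, -0.0]
force: [-0.6, -0.3, 0.6]
grip_width: 0.0006
```

Call:
arm_command([
  [-1,[0,0,0.1],0],
  [-1,[0,0,0],0],
])

```text
clock: 7.93
eef_pos: [0.6038, -0.1196, 0.1587]
orientation: [0.0, -0.0, 1.0, -0.0]
force: [-0.7, 0.6, 1.4]
grip_width: 0.0005
```

Call:
arm_command([
  [-1,[0,0,0.1],0],
  [-1,[0,0,0],0],
])

```text
clock: 8.1
eef_pos: [0.6039, -0.1196, 0.1579]
orientation: [0.0, -0.0, 1.0, -0.0]
force: [-0.7, 0.2, 3.4]
grip_width: 0.0005
```

Call:
arm_command([
  [-1,[0,0,0.1],0],
  [-1,[0,0,0],0],
])

```text
clock: 8.27
eef_pos: [0.6039, -0.1196, 0.1568]
orientation: [0.0, -0.0, 1.0, -0.0]
force: [-1.4, -0.7, 3.7]
grip_width: 0.0002
```

Call:
arm_command([
  [-1,[0,0,0.1],0],
  [-1,[0,0,0],0],
])

```text
clock: 8.43
eef_pos: [0.6039, -0.1196, 0.1554]
orientation: [0.0, -0.0, 1.0, -0.0]
force: [-0.6, 0.3, 3.3]
grip_width: 0.0004
```

Call:
arm_command([
  [-1,[0,0,0.05],0],
  [-1,[0,0,0],0],
])

```text
clock: 8.6
eef_pos: [0.6039, -0.1196, 0.155]
orientation: [0.0, -0.0, 1.0, -0.0]
force: [-0.6, 0.2, 4.1]
grip_width: 0.0001
```

Call:
arm_command([
  [-1,[0,0,0.05],0],
  [-1,[0,0,0],0],
])

```text
clock: 8.77
eef_pos: [0.6039, -0.1196, 0.1545]
orientation: [0.0, -0.0, 1.0, -0.0]
force: [-1.4, 0.4, 4.7]
grip_width: 0.0005
```

```bash
python3 - <<'E'
from h import *
s=sense();print(s['clock'],s['eef_pos'],s['force'])
im=capture('side');cv2.imwrite('pics/s3.png',cv2.resize(im[90:260,200:400],None,fx=3,fy=3))
E
```

```text
8.7667 [ 0.60388434 -0.1196369   0.15445628] [-1.38041833  0.40429831  4.68384632]
```

View pics/s3.png

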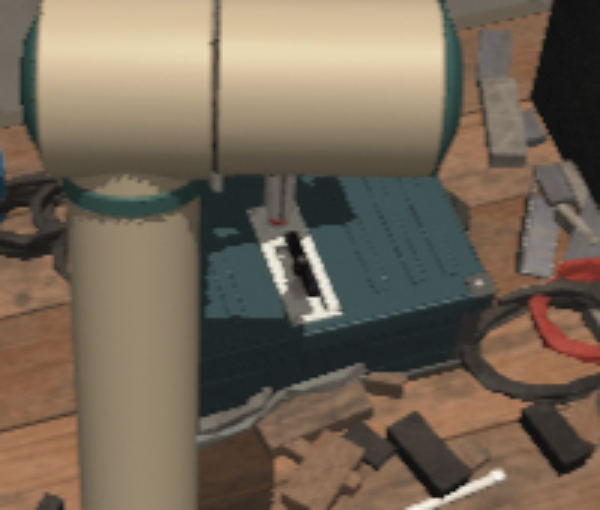

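Call:
arm_command([
  [-1,[0,0,-1],0],
  [-1,[0,0,-2],0],
  [0.2,[0,0,-3],0],
  [0.2,[0,0,-2],0],
  [0.2,[0,0,0],0],
  [0.2,[0,0,0],0],
  [0.2,[0,0,0],0],
])

```text
clock: 9.4
eef_pos: [0.6031, -0.1193, 0.2331]
orientation: [-0.001, -0.0, 1.0, 0.0]
force: [0.3, 0.3, -1.1]
grip_width: 0.0302
```

```bash
python3 - <<'E'
from h import *
s=sense();print(s['clock'],s['eef_pos'],s['force'],s['moment'],s['grip_width'])
m=camera_model('wrist');im=capture('wrist');cv2.imwrite('pics/w4.png',im);np.savez('w4.npz',**m)
print(proj(m,[.5256,-.118,.174]),proj(m,[.5256,-.118,.144]))
E
```

```text
9.4 [ 0.60305502 -0.11933089  0.23313899] [ 0.3322529   0.32664907 -1.14667778] [ 0.0723685  -0.13483783 -0.04223784] 0.030188560891937756
[255.59454545  94.56972587] [255.34892101  95.43447617]
```

View pics/w4.png

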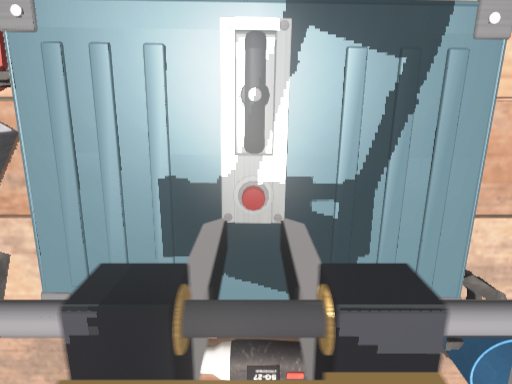

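Call:
arm_command([
  [0.2,[2.7,0,0],0],
  [0.2,[2.7,0.1,0],0],
  [0.2,[2.35,0,0],0],
  [0.2,[0,0,2],-0.8],
  [0.2,[0,0,2.5],0],
  [0.2,[0,0,2],0],
  [0.2,[0,0,1],0],
  [0.2,[0,0,0.6],0],
  [0.2,[0,0,0.1],0],
  [0.2,[0,0,0],0],
])

```text
clock: 10.28
eef_pos: [0.5265, -0.1187, 0.1523]
orientation: [-0.0, -0.007, 1.0, 0.0]
force: [-1.2, -0.1, 0.0]
grip_width: 0.0562
```

Call:
arm_command([
  [-1,[0,0,0],0],
  [-1,[0,0,0],0],
  [-1,[0,0,0],0],
  [-1,[0,0,0],0],
  [-1,[0,0,0],0],
  [-1,[0,0,0],0],
  [-1,[0,0,0],0],
  [-1,[0,0,0],0],
], grip_force=12)

```text
clock: 10.95
eef_pos: [0.5263, -0.1186, 0.1526]
orientation: [0.0, -0.007, 1.0, -0.0]
force: [0.1, -0.0, 2.1]
grip_width: 0.014
```

```bash
python3 - <<'E'
from h import *
s=sense();print(s['clock'],s['eef_pos'],s['force'],s['moment'],s['grip_width'],s['joint_positions'])
m=camera_model('wrist');im=capture('wrist');cv2.imwrite('pics/w5.png',im)
E
```

```text
10.95 [ 0.52631001 -0.11858548  0.15258842] [ 0.12509467 -0.03938671  2.10302883] [ 0.08259572 -0.1199379  -0.13974271] 0.01400617252949711 [-3.50634441e-01  2.58412639e-01  1.66648625e+00  3.83502712e-05
  1.21650914e+00 -1.93532064e+00]
```

View pics/w5.png

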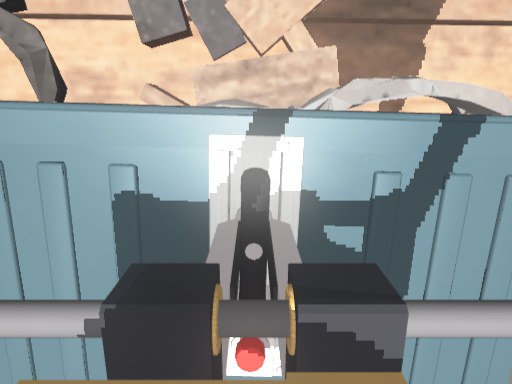

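Call:
arm_command([
  [-1,[0,0,0],4],
  [-1,[0,0,0],4],
  [-1,[0,0,0],4],
  [-1,[0,0,0],4],
  [-1,[0,0,0],4],
])

```text
clock: 11.42
eef_pos: [0.5263, -0.1184, 0.1526]
orientation: [0.0, 0.168, 0.986, 0.0]
force: [-0.1, 0.4, 1.2]
grip_width: 0.014
```

```bash
cat > f.py <<'E'
from plant import sense
import numpy as np
s=sense();o=s['orientation'];print(round(s['clock'],2),s['eef_pos'].round(4),'F',s['force'].round(2),'M',s['moment'].round(3),'tau6',s['tau'][5].round(3),'w',s['grip_width'].__round__(4),'phi',np.degrees(2*np.arctan2(o[2],o[1])).round(2)%360,'q',s['joint_positions'].round(2))
E
python3 f.py
```

```text
11.42 [ 0.5263 -0.1184  0.1526] F [-0.11  0.44  1.22] M [ 0.114 -0.101  0.008] tau6 -0.623 w 0.014 phi 160.64 q [-0.35  0.26  1.67  0.    1.22 -1.58]
```

Call:
arm_command([
  [-1,[0,0,0],4],
  [-1,[0,0,0],4],
  [-1,[0,0,0],4],
  [-1,[0,0,0],4],
  [-1,[0,0,0],4],
])

```text
clock: 11.83
eef_pos: [0.5264, -0.1183, 0.1526]
orientation: [0.0, 0.337, 0.942, 0.0]
force: [1.2, 1.0, 1.4]
grip_width: 0.0138
```

```bash
python3 f.py
```

```text
11.83 [ 0.5264 -0.1183  0.1526] F [1.19 1.04 1.45] M [ 0.142 -0.112  0.064] tau6 -0.622 w 0.0138 phi 140.63 q [-0.35  0.26  1.67  0.    1.22 -1.23]
```

Call:
arm_command([
  [-1,[0,0,0],2],
  [-1,[0,0,0],2],
  [-1,[0,0,0],0],
])

```text
clock: 12.08
eef_pos: [0.5264, -0.1183, 0.1526]
orientation: [0.0, 0.368, 0.93, 0.0]
force: [-0.2, 0.6, 1.4]
grip_width: 0.0138
```

```bash
python3 f.py
```

```text
12.08 [ 0.5264 -0.1183  0.1526] F [-0.22  0.6   1.43] M [ 0.186 -0.135 -0.041] tau6 0.234 w 0.0138 phi 136.79 q [-0.35  0.26  1.67  0.    1.22 -1.17]
```

Call:
arm_command([
  [-1,[0,0,0],2],
  [-1,[0,0,0],2],
  [-1,[0,0,0],0],
])

```text
clock: 12.33
eef_pos: [0.5264, -0.1183, 0.1526]
orientation: [0.0, 0.4, 0.916, 0.0]
force: [0.5, 1.6, 1.2]
grip_width: 0.0131
```

```bash
python3 f.py
```

```text
12.33 [ 0.5264 -0.1183  0.1526] F [0.53 1.61 1.16] M [ 0.202 -0.153  0.042] tau6 0.234 w 0.0131 phi 132.83 q [-0.35  0.26  1.67  0.    1.22 -1.1 ]
```

Call:
arm_command([
  [-1,[0,0,0],2],
  [-1,[0,0,0],2],
  [-1,[0,0,0],0],
])

```text
clock: 12.58
eef_pos: [0.5265, -0.1183, 0.1526]
orientation: [0.0, 0.432, 0.902, 0.0]
force: [-0.6, 2.1, 1.1]
grip_width: 0.0139
```

```bash
python3 f.py
```

```text
12.58 [ 0.5265 -0.1183  0.1526] F [-0.59  2.1   1.12] M [ 0.331 -0.233 -0.011] tau6 0.234 w 0.0139 phi 128.86 q [-0.35  0.26  1.67  0.    1.22 -1.03]
```

Call:
arm_command([
  [-1,[0,0,0],2],
  [-1,[0,0,0],0],
])

```text
clock: 12.75
eef_pos: [0.5265, -0.1183, 0.1526]
orientation: [0.0, 0.447, 0.894, 0.0]
force: [1.1, 1.6, 0.9]
grip_width: 0.014
```

```bash
python3 f.py
```

```text
12.75 [ 0.5265 -0.1183  0.1526] F [1.1  1.64 0.92] M [ 0.322 -0.149 -0.01 ] tau6 0.222 w 0.014 phi 126.88 q [-0.35  0.26  1.67  0.    1.22 -0.99]
```

Call:
arm_command([
  [-1,[0,0,0],2],
  [-1,[0,0,0],0],
])

```text
clock: 12.92
eef_pos: [0.5265, -0.1182, 0.1526]
orientation: [0.0, 0.463, 0.887, 0.0]
force: [0.8, 2.7, 2.3]
grip_width: 0.0139
```

```bash
python3 f.py
```

```text
12.92 [ 0.5265 -0.1182  0.1526] F [0.84 2.68 2.25] M [ 0.445 -0.27  -0.031] tau6 0.222 w 0.0139 phi 124.89 q [-0.35  0.26  1.67  0.    1.22 -0.96]
```

Call:
arm_command([
  [-1,[0,0,0],2],
  [-1,[0,0,0],0],
])

```text
clock: 13.08
eef_pos: [0.5265, -0.1182, 0.1526]
orientation: [0.0, 0.478, 0.878, 0.0]
force: [0.0, 2.6, 1.2]
grip_width: 0.0142
```

```bash
python3 f.py
```

```text
13.08 [ 0.5265 -0.1182  0.1526] F [0.03 2.61 1.23] M [ 0.442 -0.204 -0.04 ] tau6 0.223 w 0.0142 phi 122.9 q [-0.35  0.26  1.67  0.    1.22 -0.92]
```

Call:
arm_command([
  [-1,[0,0,0],2],
  [-1,[0,0,0],0],
])

```text
clock: 13.25
eef_pos: [0.5265, -0.1182, 0.1526]
orientation: [0.0, 0.493, 0.87, 0.0]
force: [0.8, 2.5, 2.1]
grip_width: 0.0138
```

```bash
python3 f.py
```

```text
13.25 [ 0.5265 -0.1182  0.1526] F [0.84 2.54 2.06] M [ 0.516 -0.253 -0.   ] tau6 0.223 w 0.0138 phi 120.89 q [-0.35  0.26  1.67  0.    1.22 -0.89]
```

```bash
python3 - <<'E'
from h import *
cv2.imwrite('pics/w6.png',capture('wrist'))
im=capture('side');cv2.imwrite('pics/s4.png',cv2.resize(im[90:260,200:400],None,fx=3,fy=3))
E
```

```text
(no output)
```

View pics/w6.png

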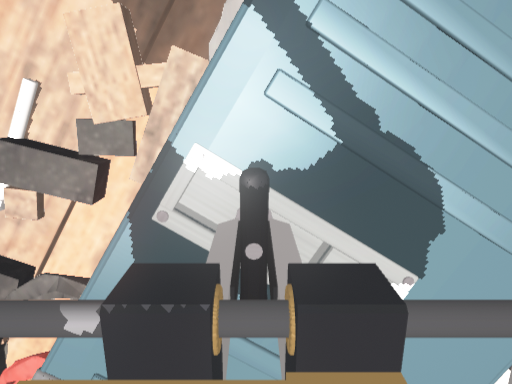

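Call:
arm_command([
  [-1,[0,0,0],2],
  [-1,[0,0,0],0],
])

```text
clock: 13.52
eef_pos: [0.5265, -0.1183, 0.1526]
orientation: [0.0, 0.509, 0.861, 0.0]
force: [1.9, 3.4, 3.1]
grip_width: 0.0142
```

```bash
python3 f.py
```

```text
13.52 [ 0.5265 -0.1183  0.1526] F [1.86 3.41 3.12] M [ 0.617 -0.342 -0.047] tau6 0.221 w 0.0142 phi 118.86 q [-0.35  0.26  1.67  0.    1.22 -0.85]
```

Call:
arm_command([
  [-1,[0,0,0],2],
  [-1,[0,0,0],0],
])

```text
clock: 13.68
eef_pos: [0.5265, -0.1183, 0.1526]
orientation: [0.0, 0.523, 0.852, 0.0]
force: [1.3, 3.9, 2.3]
grip_width: 0.0139
```

```bash
python3 f.py
```

```text
13.68 [ 0.5265 -0.1183  0.1526] F [1.26 3.86 2.32] M [ 0.662 -0.352  0.002] tau6 0.223 w 0.0139 phi 116.87 q [-0.35  0.26  1.67  0.    1.22 -0.82]
```

Call:
arm_command([
  [-1,[0,0,0],2],
  [-1,[0,0,0],0],
])

```text
clock: 13.85
eef_pos: [0.5265, -0.1183, 0.1526]
orientation: [0.0, 0.538, 0.843, 0.0]
force: [1.0, 4.8, 2.7]
grip_width: 0.0138
```

```bash
python3 f.py
```

```text
13.85 [ 0.5265 -0.1183  0.1526] F [1.02 4.79 2.74] M [ 0.715 -0.402  0.004] tau6 0.223 w 0.0138 phi 114.88 q [-0.35  0.26  1.67  0.    1.22 -0.78]
```

Call:
arm_command([
  [-1,[0,0,0],2],
  [-1,[0,0,0],0],
])

```text
clock: 14.02
eef_pos: [0.5266, -0.1183, 0.1525]
orientation: [0.0, 0.553, 0.833, 0.0]
force: [1.0, 4.9, 2.7]
grip_width: 0.014
```

```bash
python3 f.py
```

```text
14.02 [ 0.5266 -0.1183  0.1525] F [0.98 4.93 2.66] M [ 0.741 -0.343 -0.039] tau6 0.223 w 0.014 phi 112.89 q [-0.35  0.26  1.67  0.    1.22 -0.75]
```

Call:
arm_command([
  [-1,[0.1,0.02,0],0],
  [-1,[0,0,0],0],
])

```text
clock: 14.18
eef_pos: [0.5265, -0.1182, 0.1526]
orientation: [0.001, 0.553, 0.833, -0.0]
force: [1.9, 2.0, 1.9]
grip_width: 0.014
```

```bash
python3 f.py
```

```text
14.18 [ 0.5265 -0.1182  0.1526] F [1.87 2.   1.93] M [ 0.246 -0.501  0.009] tau6 -0.007 w 0.014 phi 112.91 q [-0.35  0.26  1.67 -0.    1.22 -0.75]
```

Call:
arm_command([
  [-1,[0,0,0],2],
  [-1,[0,0,0],0],
])

```text
clock: 14.35
eef_pos: [0.5265, -0.1182, 0.1526]
orientation: [0.001, 0.568, 0.823, -0.0]
force: [2.3, 1.1, 1.3]
grip_width: 0.0141
```

```bash
python3 f.py
```

```text
14.35 [ 0.5265 -0.1182  0.1526] F [2.29 1.14 1.29] M [ 0.241 -0.549 -0.041] tau6 0.221 w 0.0141 phi 110.85 q [-0.35  0.26  1.67 -0.    1.22 -0.71]
```

Call:
arm_command([
  [-1,[0,0.05,0],2],
  [-1,[0,0,0],0],
])

```text
clock: 14.52
eef_pos: [0.5266, -0.1182, 0.1526]
orientation: [0.0, 0.582, 0.813, -0.001]
force: [1.2, -0.1, 2.3]
grip_width: 0.0141
```

```bash
python3 f.py
```

```text
14.52 [ 0.5266 -0.1182  0.1526] F [ 1.22 -0.12  2.32] M [ 0.089 -0.346  0.007] tau6 0.224 w 0.0141 phi 108.87 q [-0.35  0.26  1.67 -0.    1.22 -0.68]
```

Call:
arm_command([
  [-1,[0,0,0],2],
  [-1,[0,0,0],0],
])

```text
clock: 14.68
eef_pos: [0.5266, -0.1181, 0.1526]
orientation: [0.001, 0.596, 0.803, -0.001]
force: [0.7, 0.8, 2.6]
grip_width: 0.0139
```

```bash
python3 f.py
```

```text
14.68 [ 0.5266 -0.1181  0.1526] F [0.72 0.82 2.64] M [-0.014 -0.393 -0.027] tau6 0.221 w 0.0139 phi 106.89 q [-0.35  0.26  1.67 -0.    1.22 -0.64]
```

Call:
arm_command([
  [-1,[0,0,0],2],
  [-1,[0,0,0],0],
])

```text
clock: 14.85
eef_pos: [0.5266, -0.1181, 0.1526]
orientation: [0.001, 0.609, 0.793, -0.0]
force: [1.4, -0.9, 2.0]
grip_width: 0.0135
```

```bash
python3 f.py
```

```text
14.85 [ 0.5266 -0.1181  0.1526] F [ 1.39 -0.93  1.96] M [-0.089 -0.346 -0.01 ] tau6 0.221 w 0.0135 phi 104.89 q [-0.35  0.26  1.67 -0.    1.22 -0.61]
```

```bash
python3 - <<'E'
from h import *
cv2.imwrite('pics/w7.png',capture('wrist'))
E
```

```text
(no output)
```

View pics/w7.png

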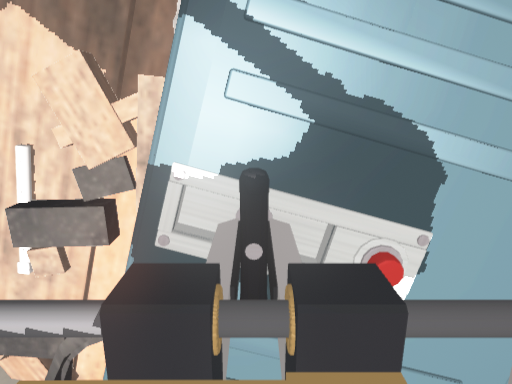

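Call:
arm_command([
  [-1,[0,0,0],1],
  [-1,[0,0,0],0],
])

```text
clock: 15.07
eef_pos: [0.5266, -0.1181, 0.1526]
orientation: [0.001, 0.617, 0.787, -0.0]
force: [0.9, -1.9, 2.4]
grip_width: 0.0136
```

```bash
python3 f.py
```

```text
15.07 [ 0.5266 -0.1181  0.1526] F [ 0.94 -1.87  2.36] M [-0.286 -0.309 -0.029] tau6 0.126 w 0.0136 phi 103.84 q [-0.35  0.26  1.67 -0.    1.22 -0.59]
```

Call:
arm_command([
  [-1,[0,0,0],1],
  [-1,[0,0,0],0],
])

```text
clock: 15.23
eef_pos: [0.5267, -0.1181, 0.1526]
orientation: [0.001, 0.624, 0.781, -0.0]
force: [0.9, -1.6, 2.5]
grip_width: 0.0136
```

```bash
python3 f.py
```

```text
15.23 [ 0.5267 -0.1181  0.1526] F [ 0.9  -1.64  2.49] M [-0.413 -0.343  0.006] tau6 0.128 w 0.0136 phi 102.8 q [-0.35  0.26  1.67 -0.    1.22 -0.57]
```

Call:
arm_command([
  [-1,[0,0,0],1],
  [-1,[0,0,0],0],
])

```text
clock: 15.4
eef_pos: [0.5267, -0.118, 0.1525]
orientation: [0.0, 0.631, 0.776, -0.0]
force: [1.5, -2.9, 1.5]
grip_width: 0.014
```

```bash
python3 f.py
```

```text
15.4 [ 0.5267 -0.118   0.1525] F [ 1.49 -2.86  1.5 ] M [-0.598 -0.316  0.05 ] tau6 0.129 w 0.014 phi 101.78 q [-0.35  0.26  1.67 -0.    1.22 -0.55]
```

Call:
arm_command([
  [-1,[0,0.05,-0.1],0],
  [-1,[0,0,0],0],
], grip_force=15)

```text
clock: 15.57
eef_pos: [0.5267, -0.118, 0.1529]
orientation: [-0.0, 0.63, 0.776, -0.001]
force: [0.5, -4.2, -1.3]
grip_width: 0.0137
```

```bash
python3 f.py
```

```text
15.57 [ 0.5267 -0.118   0.1529] F [ 0.54 -4.15 -1.31] M [-0.87  -0.309 -0.017] tau6 0.012 w 0.0137 phi 101.83 q [-0.35  0.26  1.66 -0.    1.22 -0.55]
```

Call:
arm_command([
  [-1,[0,0.05,-0.1],0],
  [-1,[0,0,0],0],
])

```text
clock: 15.73
eef_pos: [0.5269, -0.118, 0.1537]
orientation: [-0.0, 0.63, 0.776, -0.001]
force: [1.8, -5.0, -1.4]
grip_width: 0.0139
```

```bash
python3 f.py
```

```text
15.73 [ 0.5269 -0.118   0.1537] F [ 1.76 -4.98 -1.41] M [-0.974 -0.27   0.049] tau6 0.009 w 0.0139 phi 101.83 q [-0.35  0.26  1.66 -0.    1.22 -0.55]
```

Call:
arm_command([
  [-1,[0,0.04,-0.1],0],
  [-1,[0,0,0],0],
])

```text
clock: 15.9
eef_pos: [0.5271, -0.118, 0.1545]
orientation: [-0.0, 0.63, 0.776, -0.001]
force: [1.0, -4.5, -2.8]
grip_width: 0.0137
```

```bash
python3 f.py
```

```text
15.9 [ 0.5271 -0.118   0.1545] F [ 0.98 -4.49 -2.85] M [-1.076 -0.226 -0.067] tau6 -0.007 w 0.0137 phi 101.83 q [-0.35  0.26  1.66 -0.    1.22 -0.55]
```

Call:
arm_command([
  [-1,[-0.08,0.03,-0.1],0],
  [-1,[0,0,0],0],
])

```text
clock: 16.07
eef_pos: [0.5273, -0.118, 0.1554]
orientation: [-0.001, 0.631, 0.776, -0.001]
force: [1.3, -4.1, -5.8]
grip_width: 0.0139
```

```bash
python3 f.py
```

```text
16.07 [ 0.5273 -0.118   0.1554] F [ 1.29 -4.14 -5.79] M [-0.862 -0.084  0.034] tau6 -0.011 w 0.0139 phi 101.82 q [-0.35  0.26  1.66 -0.    1.23 -0.55]
```

Call:
arm_command([
  [-1,[0,0.04,-0.1],0],
  [-1,[0,0,0],0],
])

```text
clock: 16.23
eef_pos: [0.5278, -0.118, 0.1569]
orientation: [-0.001, 0.631, 0.776, -0.001]
force: [0.2, -4.5, -4.7]
grip_width: 0.0139
```

```bash
python3 f.py
```

```text
16.23 [ 0.5278 -0.118   0.1569] F [ 0.24 -4.51 -4.68] M [-0.937  0.09  -0.049] tau6 -0.01 w 0.0139 phi 101.82 q [-0.35  0.26  1.65 -0.    1.23 -0.55]
```

Call:
arm_command([
  [-1,[0,0.04,-0.1],0],
  [-1,[0,0,0],0],
])

```text
clock: 16.4
eef_pos: [0.5282, -0.118, 0.1581]
orientation: [-0.001, 0.63, 0.776, -0.001]
force: [-0.1, -5.1, -4.9]
grip_width: 0.0139
```

```bash
python3 f.py
```

```text
16.4 [ 0.5282 -0.118   0.1581] F [-0.09 -5.06 -4.89] M [-0.992  0.175 -0.01 ] tau6 -0.01 w 0.0139 phi 101.83 q [-0.35  0.26  1.65 -0.    1.23 -0.55]
```

Call:
arm_command([
  [-1,[-0.02,0.04,-0.1],0],
  [-1,[0,0.04,-0.1],0],
  [-1,[0,0.04,-0.1],0],
  [-1,[0,0.04,-0.1],0],
  [-1,[0,0.04,-0.1],0],
  [-1,[0,0,0],0],
])

```text
clock: 16.9
eef_pos: [0.5297, -0.1179, 0.1632]
orientation: [-0.001, 0.63, 0.776, -0.001]
force: [-0.8, -6.1, -2.9]
grip_width: 0.0141
```

```bash
python3 f.py
```

```text
16.9 [ 0.5297 -0.1179  0.1632] F [-0.79 -6.07 -2.91] M [-1.108  0.312 -0.018] tau6 -0.004 w 0.0141 phi 101.84 q [-0.35  0.26  1.64 -0.    1.25 -0.55]
```

Call:
arm_command([
  [-1,[-0.02,0.07,-0.2],0],
  [-1,[0,0.07,-0.2],0],
  [-1,[0,0.07,-0.2],0],
  [-1,[0,0.07,-0.2],0],
  [-1,[0,0.07,-0.2],0],
  [-1,[0,0,0],0],
])

```text
clock: 17.4
eef_pos: [0.5332, -0.1178, 0.1733]
orientation: [-0.001, 0.63, 0.776, -0.002]
force: [-1.1, -6.0, -2.9]
grip_width: 0.0146
```

```bash
python3 f.py; python3 - <<'E'
from h import *
im=capture('side');cv2.imwrite('pics/s5.png',cv2.resize(im[90:260,200:400],None,fx=3,fy=3))
cv2.imwrite('pics/w8.png',capture('wrist'))
E
```

```text
17.4 [ 0.5332 -0.1178  0.1733] F [-1.13 -6.05 -2.88] M [-1.274  0.471 -0.056] tau6 -0.012 w 0.0146 phi 101.83 q [-0.34  0.25  1.62 -0.    1.27 -0.55]
```

View pics/s5.png

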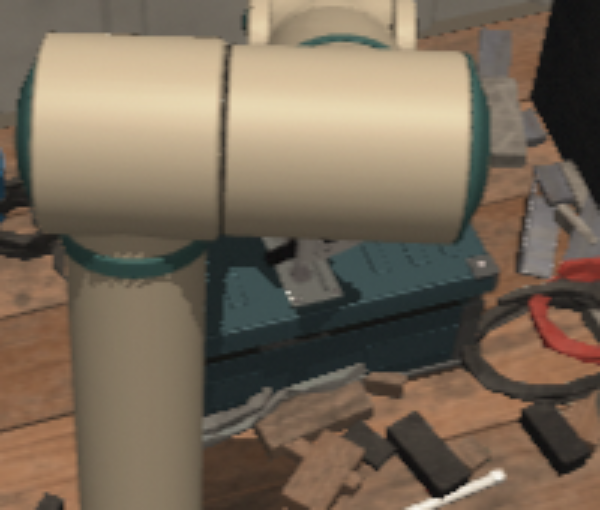

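View pics/w8.png

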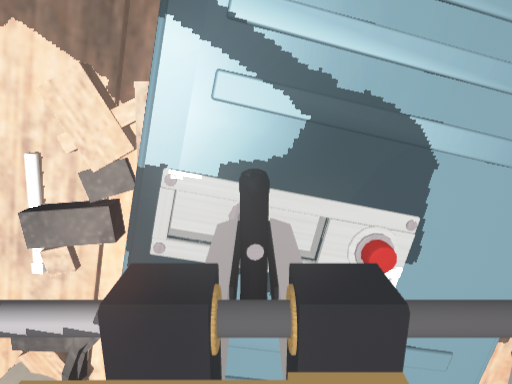

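Call:
arm_command([
  [-1,[-0.04,0.13,-0.3],0],
  [-1,[-0.04,0.13,-0.3],0],
  [-1,[-0.04,0.14,-0.3],0],
  [-1,[-0.04,0.14,-0.3],0],
  [-1,[-0.04,0.14,-0.3],0],
  [-1,[-0.04,0.15,-0.3],0],
  [-1,[-0.04,0.15,-0.3],0],
  [-1,[-0.04,0.15,-0.3],0],
  [-1,[-0.04,0.15,-0.3],0],
  [-1,[0,0,0],0],
])

```text
clock: 18.33
eef_pos: [0.5452, -0.1177, 0.2001]
orientation: [-0.002, 0.63, 0.776, -0.002]
force: [-2.9, -3.6, -1.9]
grip_width: 0.0163
```

```bash
python3 f.py; python3 - <<'E'
from h import *
cv2.imwrite('pics/w9.png',capture('wrist'))
E
```

```text
18.33 [ 0.5452 -0.1177  0.2001] F [-2.95 -3.57 -1.95] M [-0.91   0.903  0.006] tau6 -0.005 w 0.0163 phi 101.83 q [-0.34  0.26  1.55 -0.    1.35 -0.54]
```

View pics/w9.png

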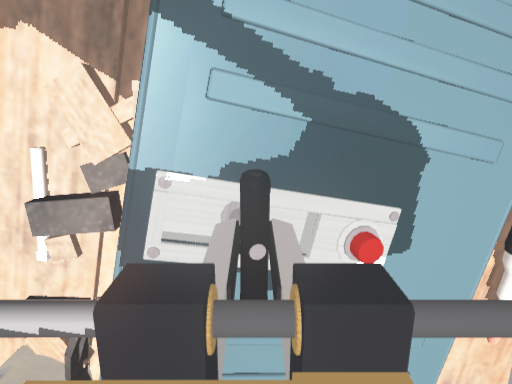

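Call:
arm_command([
  [-1,[-0.05,0.17,-0.3],0],
  [-1,[-0.05,0.18,-0.3],0],
  [-1,[-0.05,0.19,-0.3],0],
  [-1,[-0.05,0.2,-0.3],0],
  [-1,[-0.05,0.2,-0.3],0],
  [-1,[-0.05,0.21,-0.3],0],
  [-1,[-0.05,0.22,-0.3],0],
  [-1,[-0.05,0.22,-0.3],0],
  [-1,[-0.05,0.23,-0.3],0],
  [-1,[0,0,0],0],
])

```text
clock: 19.22
eef_pos: [0.5621, -0.1178, 0.2272]
orientation: [-0.004, 0.631, 0.776, -0.003]
force: [-6.2, -2.2, 2.3]
grip_width: 0.0183
```

```bash
python3 f.py; python3 - <<'E'
from h import *
cv2.imwrite('pics/w10.png',capture('wrist'))
E
```

```text
19.22 [ 0.5621 -0.1178  0.2272] F [-6.22 -2.18  2.34] M [-0.659  1.53  -0.004] tau6 -0.02 w 0.0183 phi 101.82 q [-0.33  0.27  1.46 -0.    1.42 -0.53]
```

View pics/w10.png

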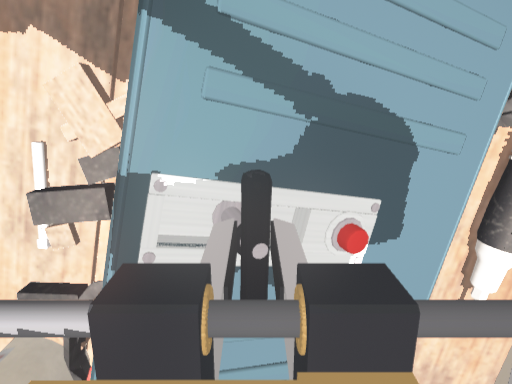

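Call:
arm_command([
  [-0.4,[0,0,-0.1],0],
  [-0.4,[0,0,-0.3],0],
  [-0.4,[0,0,-0.2],0],
  [-0.4,[0,0,0],0],
  [-0.4,[0,0,0],0],
])

```text
clock: 19.68
eef_pos: [0.5672, -0.118, 0.2341]
orientation: [0.0, 0.63, 0.776, 0.001]
force: [-0.4, -0.4, 0.2]
grip_width: 0.0285
```

```bash
python3 f.py; python3 - <<'E'
from h import *
cv2.imwrite('pics/w11.png',capture('wrist'))
E
```

```text
19.68 [ 0.5672 -0.118   0.2341] F [-0.41 -0.39  0.21] M [-0.018 -0.127 -0.016] tau6 0.0 w 0.0285 phi 101.83 q [-0.33  0.27  1.45  0.    1.43 -0.53]
```

View pics/w11.png

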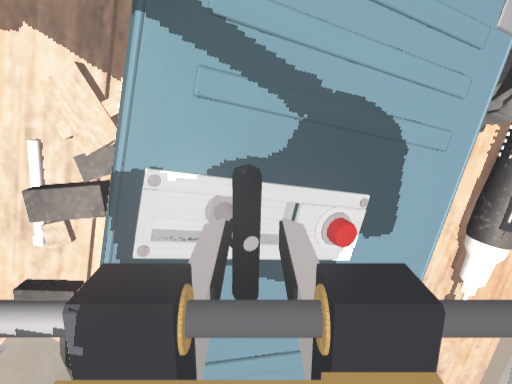

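Call:
arm_command([
  [-0.4,[0,-0.25,0.15],0],
  [-1,[0,0,0],0],
  [-1,[0,0,0],0],
  [-1,[0,0,0],0],
  [-1,[0,0,0],0],
  [-1,[0,0,0],0],
])

```text
clock: 20.23
eef_pos: [0.563, -0.1191, 0.2316]
orientation: [-0.001, 0.631, 0.776, -0.001]
force: [-3.4, -0.3, -0.3]
grip_width: 0.0172
```

```bash
python3 f.py
```

```text
20.23 [ 0.563  -0.1191  0.2316] F [-3.37 -0.31 -0.35] M [-0.106  0.668  0.001] tau6 -0.02 w 0.0172 phi 101.81 q [-0.33  0.27  1.46 -0.    1.42 -0.53]
```

Call:
arm_command([
  [-1,[-0.05,0.24,-0.25],0],
  [-1,[-0.05,0.25,-0.25],0],
  [-1,[-0.05,0.25,-0.25],0],
  [-1,[-0.05,0.26,-0.25],0],
  [-1,[-0.05,0.26,-0.25],0],
  [-1,[-0.05,0.26,-0.25],0],
  [-1,[0,0,0],0],
])

```text
clock: 20.82
eef_pos: [0.5767, -0.1192, 0.2475]
orientation: [-0.002, 0.631, 0.776, -0.002]
force: [-8.5, -0.4, 4.8]
grip_width: 0.0178
```

```bash
python3 f.py
```

```text
20.82 [ 0.5767 -0.1192  0.2475] F [-8.5  -0.41  4.82] M [-0.274  1.901 -0.103] tau6 -0.041 w 0.0178 phi 101.8 q [-0.32  0.28  1.39 -0.    1.47 -0.53]
```

Call:
arm_command([
  [-1,[-0.02,0.1,-0.3],0],
  [-1,[-0.04,0.2,-0.3],0],
  [-1,[-0.05,0.25,-0.27],0],
  [-1,[-0.05,0.26,-0.25],0],
  [-1,[-0.05,0.27,-0.25],0],
  [-1,[0,0,0],0],
])

```text
clock: 21.32
eef_pos: [0.5906, -0.1193, 0.2614]
orientation: [0.0, 0.631, 0.776, -0.001]
force: [-4.0, -2.0, 1.8]
grip_width: 0.0183
```

```bash
python3 f.py;python3 - <<'E'
from h import *
cv2.imwrite('pics/w12.png',capture('wrist'))
E
```

```text
21.32 [ 0.5906 -0.1193  0.2614] F [-4.01 -1.96  1.75] M [-0.407  1.035 -0.072] tau6 -0.042 w 0.0183 phi 101.81 q [-0.31  0.29  1.34 -0.    1.51 -0.52]
```

View pics/w12.png

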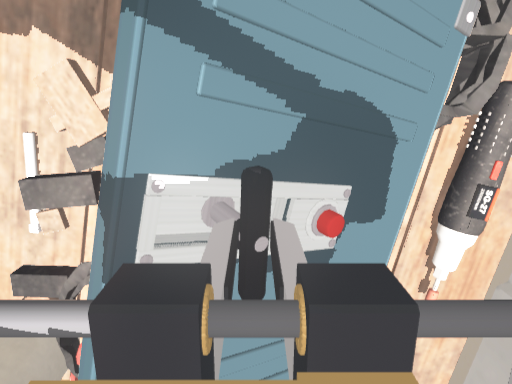

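Call:
arm_command([
  [-1,[-0.04,0.25,-0.25],0],
  [-1,[-0.06,0.28,-0.25],0],
  [-1,[-0.06,0.29,-0.24],0],
  [-1,[-0.06,0.3,-0.23],0],
  [-1,[-0.06,0.32,-0.22],0],
  [-1,[-0.06,0.34,-0.22],0],
  [-1,[-0.06,0.34,-0.2],0],
  [-1,[0,0,0],0],
])

```text
clock: 22.03
eef_pos: [0.6123, -0.1194, 0.2784]
orientation: [0.001, 0.631, 0.776, -0.001]
force: [-6.2, -2.4, 5.5]
grip_width: 0.0188
```

```bash
python3 f.py;python3 - <<'E'
from h import *
im=capture('side');cv2.imwrite('pics/s13.png',im)
E
```

```text
22.03 [ 0.6123 -0.1194  0.2784] F [-6.24 -2.42  5.51] M [-0.512  1.198 -0.094] tau6 -0.043 w 0.0188 phi 101.79 q [-0.3   0.32  1.26 -0.    1.56 -0.51]
```

View pics/s13.png

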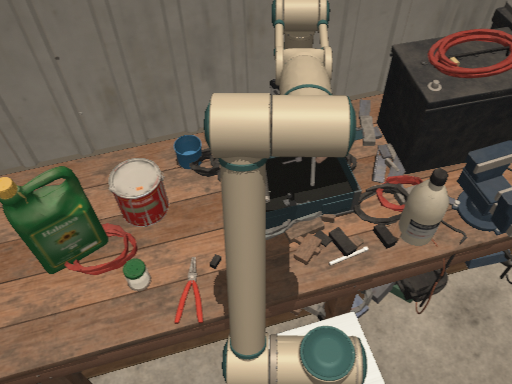

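Call:
arm_command([
  [-0.45,[0,0,-0.2],0],
  [-0.45,[0,0,-0.4],0],
  [-0.45,[0,0,-0.5],0],
  [-0.45,[0,0,-0.5],0],
  [-0.45,[0,0,-1.5],0],
  [-0.45,[0,0,-2],0],
  [-0.45,[0,0,-3],0],
  [-0.45,[0,0,-3],0],
  [-0.45,[0,0,-1],0],
  [-0.45,[0,0,0],0],
])

```text
clock: 22.92
eef_pos: [0.614, -0.1183, 0.402]
orientation: [0.004, 0.63, 0.776, 0.002]
force: [-0.0, -0.3, -0.3]
grip_width: 0.026
```

```bash
python3 f.py;python3 - <<'E'
from h import *
m=camera_model('wrist');im=capture('wrist');cv2.imwrite('pics/w14.png',im);np.savez('w14.npz',**m)
E
```

```text
22.92 [ 0.614  -0.1183  0.402 ] F [-0.04 -0.29 -0.33] M [-0.055 -0.082  0.019] tau6 -0.0 w 0.026 phi 101.85 q [-0.3   0.32  0.98  0.    1.84 -0.51]
```

View pics/w14.png

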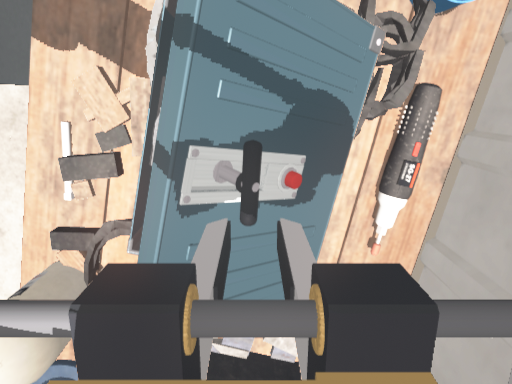

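Call:
arm_command([
  [-0.45,[0,0,-1.5],0],
  [-0.45,[0,0,-1.5],0],
  [-0.45,[0.6,-2.8,-0.5],0],
  [-0.45,[0.6,-2.8,0],0],
  [-0.45,[0.6,-2.8,0],0],
  [-0.45,[0.6,-2.8,0],0],
  [-0.45,[0.6,-2.8,0],0],
  [-0.45,[0.6,-2.8,0],0],
  [-0.45,[0.6,-2.8,0],0],
  [-0.45,[0.6,-2.8,0],0],
  [-0.45,[0,0,0],0],
  [-0.45,[0,0,0],0],
])

```text
clock: 23.97
eef_pos: [0.3822, -0.1168, 0.4323]
orientation: [0.0, 0.631, 0.776, 0.0]
force: [-0.4, 0.1, -0.3]
grip_width: 0.0257
```

```bash
python3 f.py;python3 - <<'E'
from h import *
for n in ('wrist','top','side'):
    m=camera_model(n);np.savez(f'e_{n}.npz',**m);cv2.imwrite(f'pics/e_{n}.png',capture(n))
E
```

```text
23.97 [ 0.3822 -0.1168  0.4323] F [-0.42  0.07 -0.33] M [-0.036 -0.108 -0.017] tau6 -0.028 w 0.0257 phi 101.76 q [-0.47 -0.04  1.34  0.    1.85 -0.68]
```

View pics/e_top.png

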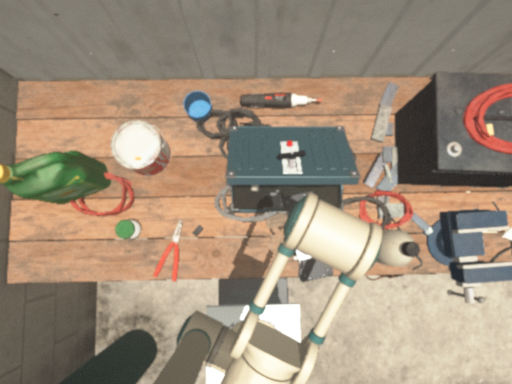

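View pics/e_wrist.png

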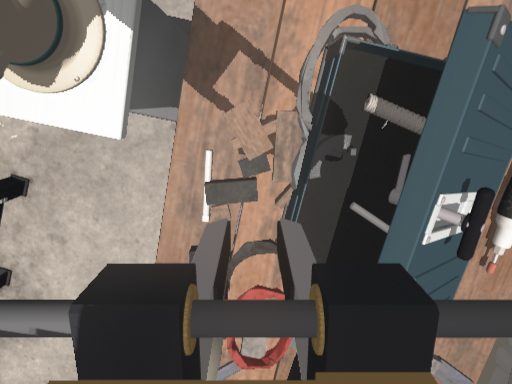

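View pics/e_side.png

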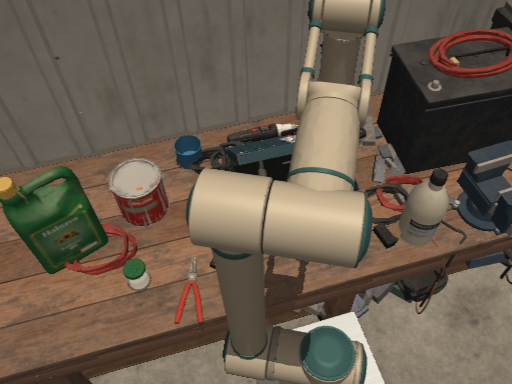

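```bash
python3 - <<'E'
from h import *
m=camera_model('top');im=cv2.imread('pics/e_top.png')
b=[b for b in blobs(red(im),4) if 270<b[1][0]<310 and 130<b[1][1]<170];print(b)
def P(r,h,y,t): return [.7156-r*np.cos(t)+h*np.sin(t),y,.115+r*np.sin(t)+h*np.cos(t)]
for d in (35,38,40,42,44,46,48,50):
    t=np.radians(d);print(d,proj(m,P(.112,.0435,-.119,t)).round(1),[proj(m,P(.249,.0295,y,t)).round(1) for y in (.0525,-.289)])
cv2.imwrite('pics/c9.png',cv2.resize(im[110:220,210:380],None,fx=4,fy=4,interpolation=cv2.INTER_CUBIC))
E
```

```text
[(np.int32(26), array([289.1, 142.7]), array([287, 140,   5,   6], dtype=int32))]
35 [288.6 147.5] [array([231.1, 185.1]), array([351.9, 182.9])]
38 [288.7 145.5] [array([230.8, 181.4]), array([352.6, 179.3])]
40 [288.7 144.2] [array([230.7, 178.9]), array([353.1, 176.7])]
42 [288.7 142.8] [array([230.5, 176.3]), array([353.5, 174.1])]
44 [288.7 141.5] [array([230.4, 173.6]), array([353.9, 171.4])]
46 [288.8 140.1] [array([230.2, 170.8]), array([354.3, 168.6])]
48 [288.8 138.7] [array([230.1, 167.9]), array([354.6, 165.8])]
50 [288.8 137.3] [array([230., 165.]), array([355. , 162.9])]
```

View pics/c9.png

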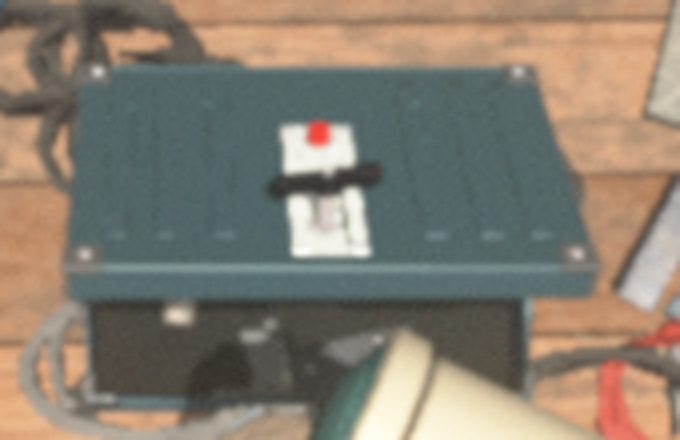

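Call:
arm_command([
  [-0.45,[0,0,0],0],
  [-0.45,[0,0,0],0],
  [-0.45,[0,0,0],0],
  [-0.45,[0,0,0],0],
  [-0.45,[0,0,0],0],
  [-0.45,[0,0,0],0],
  [-0.45,[0,0,0],0],
  [-0.45,[0,0,0],0],
  [-0.45,[0,0,0],0],
  [-0.45,[0,0,0],0],
  [-0.45,[0,0,0],0],
  [-0.45,[0,0,0],0],
])

```text
clock: 25.12
eef_pos: [0.3831, -0.1172, 0.4328]
orientation: [0.0, 0.631, 0.776, -0.0]
force: [0.6, 0.2, 0.5]
grip_width: 0.0259
```

```bash
python3 - <<'E'
from h import *
from plant import close_job
im=capture('top')
print([b for b in blobs(red(im),4) if 270<b[1][0]<310 and 130<b[1][1]<170])
print(close_job())
E
```

```text
[(np.int32(26), array([289.1, 142.7]), array([287, 140,   5,   6], dtype=int32))]
the job is handed in; nothing more can be done
None
```

The chest is open and the job is handed in at about 25 s on the clock. The lid stands at about 42–44° by itself, with the arm well clear.

- **Button:** I pressed it in roughly half-millimetre to 1 mm steps, about 4 mm in, to a reading of 4.7 N. The T-handle popped out, which the pictures confirmed.
- **Handle:** I gripped it at its centre with 12 N and turned it clockwise about 78° in small steps. I never clearly felt the stop, so I stopped there because the latch must be clear by 75°. The sideways force on the grip reached about 5 N during the turn, and the twist reading stayed within ±0.15 N m, close to its noise.
- **Lid:** It came up past the 2 mm play with about 5 N, so it was unlatched. I raised it along its arc, regripping once at about 25°. Forces stayed below about 9 N per axis.

**Last checks:** Two ways of measuring the lid angle from the top camera gave about 42° (button) and 43–44° (rivets). My estimate from the arm's position had been about 46°, so it disagrees slightly. A second top picture about a second later showed the button at the same pixel, so the lid had not sunk. Nothing else on the bench looks moved in the final pictures, though the arm hides part of the area in front of the chest.

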